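# Sort bearing balls through a Y-chute into the round tin

### The job

Sort the four steel balls into the round tin: swing the flap of the Y-chute fully over to the side that sends parts to the round tin, then pick up the scoop by its upright grip and tip the balls into the top of the chute (not straight into a tin), so that all four roll down into the round tin. Then stand the empty scoop upright on the bench and let go, leaving the flap as set and both tins and the other things on the bench where they are.

Things in the scene. Friction and masses are not known exactly. Their poses are not given: they have to be found in the camera images.
- chute: Plywood Y-chute on wooden legs, fixed. Origin on the bench under its centre; x points level downhill, z up, y to the left looking downhill. The board, 300 mm along the slope, 232 mm wide, falls 24 degrees towards +x: its upper face is 192 mm above the bench at the upper edge (x -137 mm), 70 mm at the lower (x +137 mm). A +y and a -y lane end at the lower edge, 75 mm either side of the middle.
- hopper (a point): Middle of the hopper, on the board 45 mm down the slope from its upper edge, 174 mm above the bench; axes as the chute. The hopper is 184 mm wide inside at the top, narrowing over 90 mm to a throat 98 mm wide. Its back wall is 18 mm high (top 209 mm above the bench), other walls 28 mm square to the board (corners up to 218 mm above the bench). Balls tipped here run to the flap.
- flap_pivot (a point): Foot of the flap's hinge pin, on the board's upper face at the tip of the dividing wedge, 175 mm down the slope from the upper edge. The hinge axis is square to the board, so it leans 24 degrees from vertical towards downhill.
- flap (a joint): Flap angle, rad, counter-clockwise positive seen from above, stops at -0.56 and 0.56, starts near 0. An aluminium plate 85 mm long, 26 mm high, pointing uphill from its pivot. At +0.56 its free end meets the -y throat wall and parts go to the +y exit; at -0.56 it meets the +y wall and parts go to the -y exit. Friction holds it where it is left; about 1 N at the stalk moves it.
- flap_stalk (a point): Centre of the top of the flap's stalk: a round steel pin, 13 mm in diameter, standing on the flap square to the board (so leaning 24 degrees downhill), 60 mm from the hinge axis. Its top is 76 mm above the board along the pin; the upper 46 mm stand clear above the flap and the walls.
- round_tin: Round open tin of plain sheet metal, outside diameter 116 mm, 50 mm high, wall 3 mm, loose, 0.22 kg. Origin under its centre. It stands under one of the two exits, 195 mm downhill of the chute origin, at chute y about +75 or -75 mm. This one receives the balls.
- square_tin: Square open tin of the same metal, 112 x 112 mm, 50 mm high, loose. Origin under its centre. It stands under the other exit and stays empty.
- scoop: Sheet-metal scoop, 0.26 kg. Origin on its underside, x towards the open nose. 80 mm wide (y), x from -74 (grip) to +75 mm (nose); foot x -52 to 14 mm. The floor climbs 15 degrees to the nose, from 9 to 42 mm height; sides 30 mm above the floor, back wall 50 mm high. Balls lie at the back wall and leave only with the nose tipped down 30 degrees or more; about 48 degrees empties it.
- scoop_grip (a point): Point on the axis of the scoop's grip, 86 mm above the scoop's underside. The grip is an upright square wooden post, 20 x 20 mm, 106 mm high, sides along the scoop's x and y, centred 64 mm behind the origin (x = -64 mm). It stands 56 mm above the back wall and can be gripped across either pair of sides from above.
- scoop_lip (a point): Middle of the open lip at the nose of the scoop, at x = +75 mm, 42 mm above its underside, on the floor's upper face.
- ball1: Steel bearing ball, 18 mm in diameter, 24 g; origin at its centre. Starts in the scoop.
- ball2: Steel bearing ball, 18 mm in diameter, 24 g; origin at its centre. Starts in the scoop.
- ball3: Steel bearing ball, 18 mm in diameter, 24 g; origin at its centre. Starts in the scoop.
- ball4: Steel bearing ball, 18 mm in diameter, 24 g; origin at its centre. Starts in the scoop.
- wrench: Bystander: open-ended steel wrench, 160 mm long, lying on the robot's side of the chute. Origin under its centre.
- spool: Bystander: brass spool, 44 mm in diameter, 36 mm high, on the far side of the chute. Origin under its centre.
- jar: Bystander: glass jar with a steel cap, 68 mm in diameter, 85 mm high. Origin under its centre.
- bottle: Bystander: clear glass bottle, 72 mm in diameter, 190 mm high. Origin under its centre.
- tape: Bystander: cardboard ring, 90 mm in diameter, 22 mm high. Origin under its centre.
- figure: Bystander: toy figure on a 60 mm square foot, 110 mm high. Origin under its centre.
- can: Bystander: steel can, 66 mm in diameter, 100 mm high. Origin under its centre.
There are look-alikes about, which are no part of the job. What is shaped like the round_tin but red or yellow is not meant. What is shaped like the scoop but purple is not meant.

How it is judged:
By the outcome, as a careful person would: the job done as asked, in the order asked, and still so for the second after the job is handed in, with the robot touching nothing.
It also fails if it takes over 61 s, if anything falls off the work surface, if the arm or the gripper's body presses on something with over 40 N, if the wrist force passes 120 N, or if a joint passes its speed limit or range.

### The arm

A 7-joint arm with a two-finger parallel gripper is mounted at the origin on the work surface. World frame = base frame: x ahead of the robot, y to its left, z up, the work surface at z = 0. Lengths are in m, angles in rad, forces in N, time in s.
With the tool pointing down it reaches from about 0.425 to 0.925 m from the base axis. Payload 6.8 kg.
Tool frame: the origin (TCP) lies between the finger pads; the fingertips stand 14 mm ahead of it and the grasp point (between the pads) lies 5 mm behind it; z points along the fingers, y is the line along which they close (so a half turn about z gives the same grasp; the last joint's range is limited). The gripper opens to 85 mm and grips with 20 to 120 N. Pads are 22 mm wide; open, the fingers measure 114 mm over their backs; the gripper's body (76 mm by 85 mm) begins 54 mm behind the grasp point. The pads swing forward as they close: fully open they stand 13 mm farther back than shut.
Start: joints at [-1.431, 0.477, 0.022, 1.555, -0.011, 1.109, -0.083], TCP at [0.166, 0.654, 0.245] pointing down, gripper open.
Joint ranges: [-2.96, 2.96], [-0.34, 2.1], [-1.41, 1.46], [0.24, 2.44], [-1.37, 4.51], [0.17, 1.92], [-2.96, 2.96]. Speed limits (rad/s): [2.39, 2.39, 3.14, 3.14, 3.14, 3.14, 3.14].

### API

Orientations are given as a rotation vector (axis times angle).
In Python, from bench import r, eyes, ticket gives the robot as it stands. The module is installed in compiled form; this text tells all that it offers.
- The arm moves only by the tool arm_command, never from a script. Its argument "plan" is text: rows parted by semicolons, each of 4 numbers parted by spaces: the shift along the tool's x, y, z in m, then the turn about the tool's z in degrees. In form: tx ty tz yaw; .... A call has 1 to 20 rows; each row shifts and turns the commanded pose from where the row before left it, along the tool's axes as they then stand; what a row does not reach is not made up. A row lasts 1/8 s, in which the tool goes at most 62.5 mm and 10.7 degrees, less where a joint would pass 70% of its speed; a pose out of reach is approached as far as the arm can. A call is refused whole if a number of a shift passes 0.0625 or a number of a turn 10.7, either way. A call with a gripper value outside its range is refused whole. "hand" is the closure, from -1 (fully open) to 1 (shut), set as the call begins (left out, the last holds). The fingers move at their own pace and stop on an object; "grip_force" is the grip in N (left out, the last holds). Time passes only in rows, so rows that do not move let the fingers close. It gives the time, the measured TCP pose, the force, the opening and the grip force at its end, in the units of the state.
- r.get_obs(): the state, without advancing time (a new reading comes with each control period).
- eyes.grab_frame(name): name is "scene" or "side" or "wrist"; returns (picture, depth): 400x640x3 uint8, red, green, blue; 400x640 float32, m along the optical axis (not along the pixel's ray), 0 where there is no reading.
- eyes.calibration(name): a dict with "fov_y" (degrees; the focal length in pixels is half the picture's height over the tangent of half this angle, whatever the lens; pixels are square), "cx", "cy" (the principal point, pixels), "origin" and "attitude" of the camera in the world; the wrist camera has in their place "tool_from_camera" (4x4, takes a point from camera to tool coordinates, whose origin is the TCP and whose axes are the flange's). Camera axes: x right, y up, looking along -z (the intrinsics and any distortion apply to the point x, -y, -z); pixel columns grow to the right and rows downward; lengths in m; the calibration is good to about 2 mm. The wrist camera is an equidistant fisheye: a pixel r from the principal point sees the ray r / f radians off the axis. A picture is of the moment at which its call begins: read the wrist's pose just before it. calibration takes no time and is no camera call.
- ticket.hand_in(): hands the job in; it is judged then, once.
The state is a dict: "clock": time; "joints": joint angles; "qvel": joint speeds; "tau": joint torques, N m; "tcp_pos": TCP position; "orientation": TCP orientation; "contact_force": force on the tool from outside, world axes, zero at the start; "moment": the same for the moment, N m; "grip_width": finger opening in m; "gripper_force": force on a finger pad.
Only numpy, scipy, OpenCV 4.12 (cv2) and the standard library are available. Lean on these libraries where they do the work, as an engineer would, in place of code of your own. Each camera call takes 0.05 s, during which the arm holds its last target. There are 200 camera calls.

## Working session

There is one attempt and no reset: what is moved stays moved. The work goes in short steps, Python scripts to look and compute and a tool call to move; the robot and the scene stay as the last step left them, time stands still between calls to the robot, and variables do not carry over. Pictures are saved under pics/ and viewed, at most 10 in all, crops included, and the job is handed in when it is done.

Besides the shell and the picture viewer there is one more tool, called after ">>>" as name(argument=value, ...) on one line, values as JSON. arm_command: Moves the arm, as the interface text tells. Its arguments: {"type":"object","properties":{"plan":{"type":"string"},"hand":{"type":"number"},"grip_force":{"type":"number"}},"required":["plan"]}

```bash
mkdir -p pics; cat > h.py <<'E'
import numpy as np, cv2
from bench import r, eyes, ticket
from scipy.spatial.transform import Rotation as R
def cam(n):
    c=eyes.calibration(n); f=200/np.tan(np.radians(c['fov_y'])/2); return c,f
def cloud(n,d):
    c,f=cam(n); v,u=np.mgrid[0:400,0:640]
    p=np.stack([(u-c['cx'])/f*d,-(v-c['cy'])/f*d,-d],-1)
    A=np.array(c['attitude']); A=A if A.shape==(3,3) else R.from_rotvec(A).as_matrix()
    return p@A.T+np.array(c['origin'])
E
python3 - <<'E'
from h import *
o=r.get_obs(); print({k:np.round(v,3) for k,v in o.items()})
for n in ['scene','side']:
    print({k:(v if not hasattr(v,'__len__') else np.round(v,3).tolist()) if not isinstance(v,str) else v for k,v in eyes.calibration(n).items()})
    p,d=eyes.grab_frame(n); np.savez('pics/%s0.npz'%n,p=p,d=d)
    cv2.imwrite('pics/%s0.png'%n,cv2.resize(p[:,:,::-1],(800,500)))
print(eyes.calibration('wrist'))
E
```

```text
{'clock': np.float64(0.0), 'joints': array([-1.431,  0.478,  0.022,  1.556, -0.011,  1.109, -0.083]), 'qvel': array([ 0.001,  0.   ,  0.001,  0.   , -0.001, -0.   ,  0.   ]), 'tau': array([-1.0000e-03, -5.9646e+01,  1.6070e+00, -2.8120e+01,  1.2000e-02,
        1.0000e-02,  0.0000e+00]), 'tcp_pos': array([0.165, 0.654, 0.244]), 'orientation': array([-3.880e-01, -3.117e+00,  3.000e-03]), 'contact_force': array([-1.132, -0.841,  0.568]), 'moment': array([ 0.041, -0.007,  0.061]), 'gripper_force': np.float64(0.0), 'grip_width': np.float64(0.085)}
{'fov_y': 43.423465022519956, 'cx': 324.6551615282082, 'cy': 193.26004531493413, 'origin': [1.481, 0.162, 0.962], 'attitude': [0.63, 0.771, 1.66]}
{'fov_y': 50.335196566067154, 'cx': 321.41637591668297, 'cy': 208.40535988790094, 'origin': [0.389, -0.815, 1.072], 'attitude': [0.703, -0.052, -0.159]}
{'fov_y': 65.70646984690485, 'cx': 318.88384585468117, 'cy': 202.69319055880732, 'tool_from_camera': array([[ 5.88208248e-04,  9.45221610e-01,  3.26428801e-01,
         8.43325585e-02],
       [ 9.99999515e-01, -2.97979163e-04, -9.39107142e-04,
        -4.12120920e-04],
       [-7.90395384e-04,  3.26429195e-01, -9.45221326e-01,
        -1.28031943e-01],
       [ 0.00000000e+00,  0.00000000e+00,  0.00000000e+00,
         1.00000000e+00]])}
```

View pics/scene0.png

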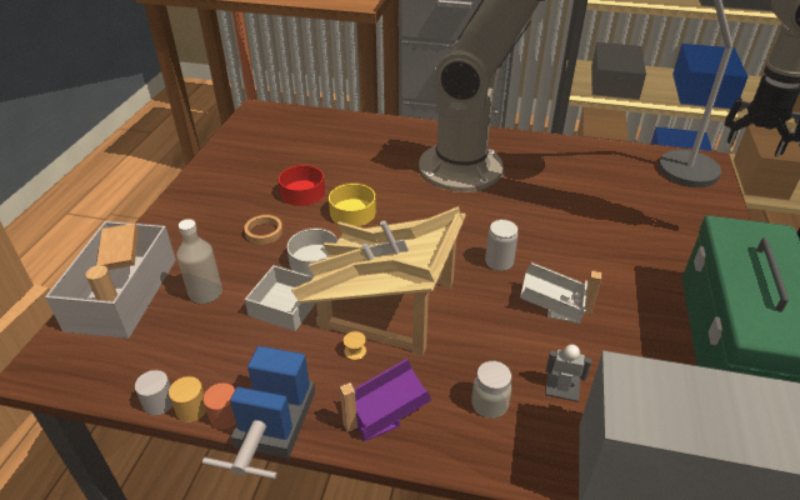

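View pics/side0.png

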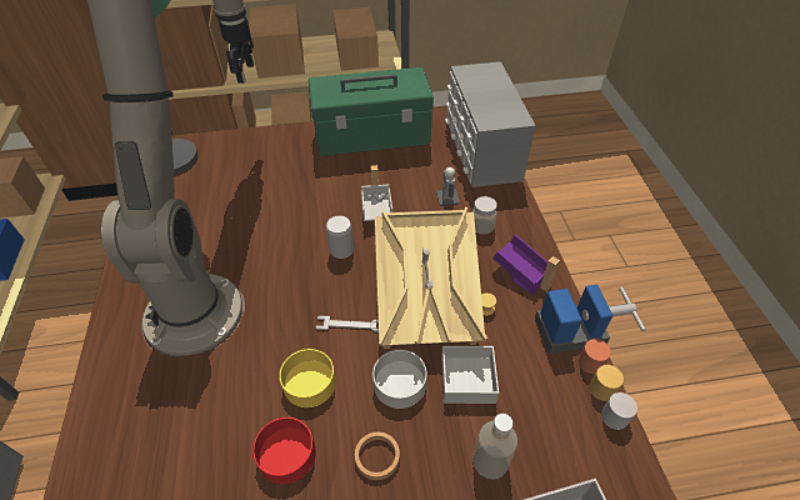

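The plain grey round tin is at (400,378) in the side view, the red and yellow ones being look-alikes, and the grey scoop with balls is at (376,200), the purple one being the look-alike. The chute runs downhill towards world -y. The round tin stands on the smaller-x side, which is chute -y, so the flap goes to -0.56. Next I'll measure.

```bash
python3 - <<'E'
from h import *
print(R.from_rotvec(r.get_obs()['orientation']).as_matrix().round(3))
for n in ['scene','side']:
    z=np.load(f'pics/{n}0.npz'); p,d=z['p'],z['d']; X=cloud(n,d)
    hsv=cv2.cvtColor(p,cv2.COLOR_RGB2HSV).astype(int)
    print(n,'valid',(d>0).mean())
    box=lambda x0,x1,y0,y1,z0,z1:(X[...,0]>x0)&(X[...,0]<x1)&(X[...,1]>y0)&(X[...,1]<y1)&(X[...,2]>z0)&(X[...,2]<z1)&(d>0)
    # elevated objects clusters
    m=box(.2,1.2,-.5,.6,.012,.35).astype(np.uint8); m=cv2.morphologyEx(m,cv2.MORPH_OPEN,np.ones((2,2)))
    k,l,s,c=cv2.connectedComponentsWithStats(m)
    for i in range(1,k):
        if s[i,4]<60: continue
        q=X[l==i]; h=hsv[l==i]
        rc=cv2.minAreaRect(q[:,:2].astype(np.float32))
        print(c[i].round(),s[i,4],'lo',q.min(0).round(3),'hi',q.max(0).round(3),'rect',np.round(rc[0],3),np.round(rc[1],3),round(rc[2],1),'hsv',np.median(h,0))
z=np.load('pics/side0.npz');cv2.imwrite('pics/c1.png',np.hstack([cv2.resize(z['p'][125:180,270:335,::-1],(400,340),interpolation=2),cv2.resize(np.load('pics/scene0.npz')['p'][200:268,405:485,::-1],(400,340),interpolation=2)]))
E
```

```text
[[-0.969  0.245 -0.   ]
 [ 0.245  0.969 -0.002]
 [-0.    -0.002 -1.   ]]
scene valid 0.9961171875
[241. 154.] 400 lo [ 0.156 -0.443 -0.003] hi [1.481 0.162 0.962] rect [ 0.839 -0.145] [1.419 0.114] 20.9 hsv [  2. 196. 134.]
[294. 215.] 10288 lo [ 0.185 -0.346 -0.006] hi [1.481 0.162 0.962] rect [ 0.842 -0.113] [1.324 0.431] 5.2 hsv [ 19. 114. 152.]
[211. 183.] 267 lo [ 0.349 -0.462 -0.005] hi [1.481 0.162 0.962] rect [ 0.929 -0.158] [1.273 0.088] 26.1 hsv [ 14. 134. 145.]
[557. 321.] 23809 lo [0.342 0.162 0.014] hi [1.481 0.604 0.962] rect [0.931 0.45 ] [0.298 1.205] 76.3 hsv [ 20.  31. 121.]
[158. 212.] 1502 lo [ 0.399 -0.6   -0.005] hi [1.481 0.162 0.962] rect [ 0.953 -0.238] [1.323 0.071] 34.1 hsv [ 17.  56. 133.]
[402. 195.] 803 lo [ 0.237  0.117 -0.004] hi [1.481 0.184 0.962] rect [0.859 0.141] [0.065 1.244] 88.9 hsv [ 15.  38. 125.]
[448. 234.] 1792 lo [ 0.367  0.162 -0.006] hi [1.481 0.378 0.962] rect [0.91  0.197] [0.153 1.134] 78.8 hsv [ 18.  37. 107.]
[455. 293.] 773 lo [ 0.601  0.162 -0.004] hi [1.481 0.354 0.962] rect [1.036 0.226] [0.073 0.895] 77.2 hsv [18. 31. 82.]
[19
[... 1731 characters left out ...]
 0.285 -0.263] [0.118 0.053] 23.0 hsv [ 22. 161. 126.]
[321. 318.] 317 lo [ 0.389 -0.815 -0.002] hi [ 0.527 -0.26   1.072] rect [ 0.411 -0.534] [0.559 0.11 ] 77.2 hsv [ 21.  21. 104.]
[397. 356.] 1178 lo [ 0.389 -0.815 -0.002] hi [ 0.688 -0.387  1.072] rect [ 0.524 -0.59 ] [0.521 0.07 ] 51.4 hsv [ 17.  41. 115.]
[234. 340.] 208 lo [ 0.2   -0.381 -0.001] hi [ 0.275 -0.328  0.055] rect [ 0.245 -0.344] [0.028 0.09 ] 56.8 hsv [  0. 182. 106.]
[302. 365.] 451 lo [ 0.355 -0.815 -0.002] hi [ 0.445 -0.379  1.072] rect [ 0.376 -0.595] [0.433 0.087] 82.1 hsv [ 15. 121. 179.]
[239. 375.] 289 lo [ 0.202 -0.815 -0.002] hi [ 0.389 -0.369  1.072] rect [ 0.289 -0.603] [0.089 0.461] 14.4 hsv [  0. 181.  99.]
```

View pics/c1.png

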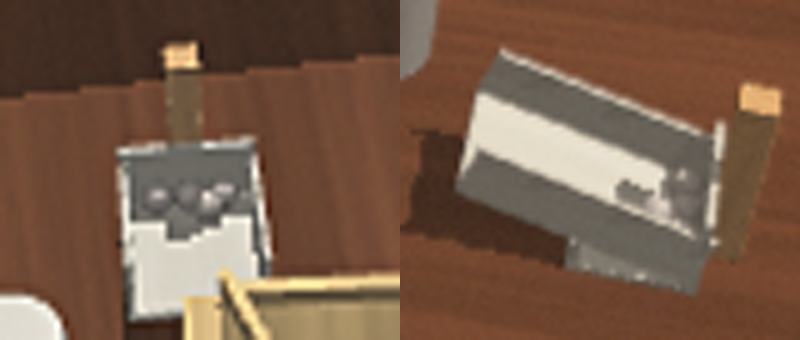

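```bash
cat >> h.py <<'E'
def ray(n,u,v,z):
    c,f=cam(n); w=R.from_rotvec(c['attitude']).as_matrix()@np.array([(u-c['cx'])/f,-(v-c['cy'])/f,-1]); o=np.array(c['origin']); return o+w*(z-o[2])/w[2]
E
python3 - <<'E'
from h import *
for n in ['scene','side']:
    z=np.load(f'pics/{n}0.npz'); p,d=z['p'],z['d']; X=cloud(n,d); ok=d>0
    def sel(x0,x1,y0,y1,z0,z1): return ok&(X[...,0]>x0)&(X[...,0]<x1)&(X[...,1]>y0)&(X[...,1]<y1)&(X[...,2]>z0)&(X[...,2]<z1)
    g=X[sel(.42,.62,.33,.50,.098,.115)]; print(n,'grip top',len(g),np.median(g,0).round(4),g.min(0).round(3),g.max(0).round(3))
    print(' ray', ray(n,*((477,220) if n=='scene' else (299.4,133.9)),.106).round(4))
    s=X[sel(.45,.7,.0,.2,.20,.235)]; print(' stalk',len(s)); hi=s[s[:,2]>s[:,2].max()-.02] if len(s) else s
    # chute by height slices
    q=X[sel(.4,.8,-.2,.3,.06,.235)]; 
    rc=cv2.minAreaRect(q[:,:2].astype(np.float32)); print(' chute rect',np.round(rc[0],4),np.round(rc[1],4),rc[2], q.min(0).round(3),q.max(0).round(3))
    grey=cv2.cvtColor(p,cv2.COLOR_RGB2HSV)[...,1]<60
    st=X[sel(.47,.68,-.02,.2,.16,.235)&grey]; print(' grey stalk',len(st)); 
    for a in np.arange(.16,.23,.01):
        t=st[(st[:,2]>=a)&(st[:,2]<a+.01)]
        if len(t): print('  z%.2f'%a,len(t),t.mean(0).round(4))
    f=X[sel(.4,.62,.2,.47,.03,.085)&grey]; rc=cv2.minAreaRect(f[:,:2].astype(np.float32)); print(' scoop rect',np.round(rc[0],4),np.round(rc[1],4),rc[2])
    t=X[sel(.38,.56,-.27,-.1,.035,.056)&grey]; print(' tin', t.min(0).round(3),t.max(0).round(3))
E
```

```text
scene grip top 63 [0.4992 0.3416 0.1044] [0.483 0.332 0.098] [0.509 0.352 0.109]
 ray [0.4966 0.3438 0.106 ]
 stalk 391
 chute rect [0.614  0.0411] [0.4037 0.4911] 7.503633499145508 [ 0.4  -0.2   0.06] [0.8   0.3   0.221]
 grey stalk 0
 scoop rect [0.4912 0.2691] [0.1313 0.09  ] 85.70014953613281
 tin [ 0.411 -0.27   0.037] [ 0.531 -0.221  0.054]
side grip top 32 [0.4964 0.3378 0.1075] [0.485 0.33  0.098] [0.504 0.355 0.112]
 ray [0.4965 0.3455 0.106 ]
 stalk 268
 chute rect [0.6113 0.0428] [0.4022 0.4918] 5.996093273162842 [ 0.4  -0.2   0.06] [0.8   0.3   0.221]
 grey stalk 1
  z0.21 1 [0.4859 0.0567 0.2192]
 scoop rect [0.4899 0.2672] [0.1368 0.0799] 85.72699737548828
 tin [ 0.41  -0.268  0.035] [ 0.525 -0.211  0.056]
```

```bash
python3 - <<'E'
from h import *
for n in ['side','scene']:
    z=np.load(f'pics/{n}0.npz'); p,d=z['p'],z['d']; X=cloud(n,d)
    h=cv2.cvtColor(p,cv2.COLOR_RGB2HSV).astype(int)
    m=(d>0)&(h[...,0]>16)&(h[...,0]<30)&(h[...,1]>60)&(X[...,2]>.06)&(X[...,2]<.235)&(X[...,0]>.4)&(X[...,0]<.82)&(X[...,1]>-.2)&(X[...,1]<.3)
    k,l,s,c=cv2.connectedComponentsWithStats(m.astype(np.uint8)); i=1+s[1:,4].argmax(); q=X[l==i]
    rc=cv2.minAreaRect(q[:,:2].astype(np.float32)); print(n,len(q),np.round(rc[0],4),np.round(rc[1],4),rc[2],q.min(0).round(3),q.max(0).round(3),s[i]); print(cv2.boxPoints(rc).round(3))
    s=X[(d>0)&(X[...,0]>.48)&(X[...,0]<.68)&(X[...,1]>-.03)&(X[...,1]<.11)&(X[...,2]>.17)&(X[...,2]<.24)]
    for a in np.arange(.17,.23,.01):
        t=s[(s[:,2]>=a)&(s[:,2]<a+.01)]
        if len(t): print('  z%.2f'%a,len(t),np.median(t,0).round(4),t.min(0).round(3),t.max(0).round(3))
p=np.load('pics/side0.npz')['p'][160:285,295:395,::-1]
cv2.imwrite('pics/c2.png',np.hstack([cv2.resize(p,(400,500),interpolation=2),cv2.resize(np.load('pics/scene0.npz')['p'][160:285,240:340,::-1],(400,500),interpolation=2)]))
E
```

```text
side 7770 [ 0.5764 -0.0144] [0.4156 0.2496] 78.28050994873047 [ 0.434 -0.2    0.06 ] [0.741 0.164 0.221] [ 300  166   87  108 7770]
[[ 0.412 -0.193]
 [ 0.656 -0.243]
 [ 0.741  0.164]
 [ 0.496  0.214]]
  z0.17 520 [0.5795 0.0098 0.175 ] [ 0.48  -0.024  0.17 ] [0.679 0.041 0.18 ]
  z0.18 521 [0.579  0.0311 0.1848] [ 0.48 -0.03  0.18] [0.68  0.061 0.19 ]
  z0.19 215 [0.5724 0.0422 0.1931] [ 0.481 -0.029  0.19 ] [0.678 0.059 0.2  ]
  z0.20 180 [0.5739 0.041  0.2067] [ 0.482 -0.012  0.2  ] [0.674 0.058 0.21 ]
  z0.21 100 [0.575  0.0379 0.2118] [ 0.482 -0.001  0.21 ] [0.674 0.057 0.22 ]
  z0.22 1 [0.4823 0.0517 0.2206] [0.482 0.052 0.221] [0.482 0.052 0.221]
scene 5297 [ 0.5648 -0.0779] [0.2694 0.2394] 83.47306060791016 [ 0.438 -0.2    0.066] [0.696 0.067 0.221] [ 249  166  123   76 5297]
[[ 0.431 -0.198]
 [ 0.668 -0.225]
 [ 0.699  0.042]
 [ 0.461  0.07 ]]
  z0.17 437 [0.5709 0.0115 0.1751] [ 0.494 -0.03   0.17 ] [0.68  0.038 0.18 ]
  z0.18 358 [0.564  0.0264 0.1847] [ 0.488 -0.03   0.18 ] [0.68  0.065 0.19 ]
  z0.19 307 [0.5877 0.0424 0.1946] [ 0.486 -0.025  0.19 ] [0.68  0.066 0.2  ]
  z0.20 339 [0.5829 0.0413 0.2055] [ 0.483 -0.006  0.2  ] [0.676 0.064 0.21 ]
  z0.21 57 [0.553  0.0374 0.2131] [0.481 0.018 0.21 ] [0.677 0.057 0.219]
  z0.22 1 [0.6772 0.0327 0.2212] [0.677 0.033 0.221] [0.677 0.033 0.221]
```

View pics/c2.png

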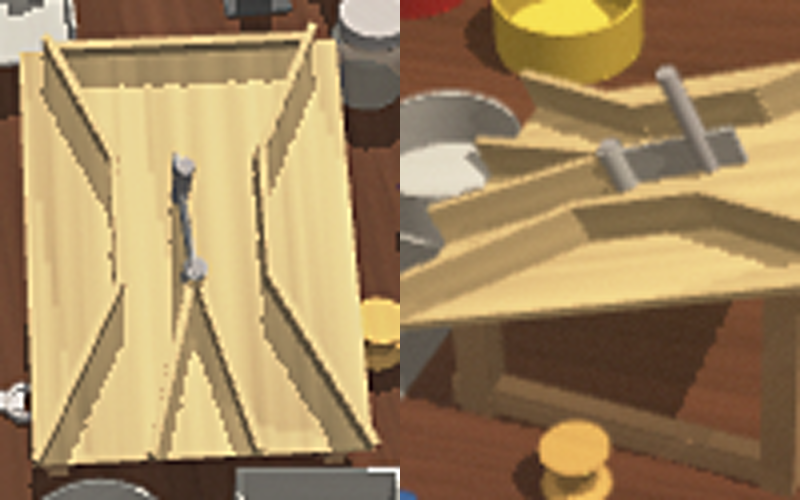

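```bash
python3 - <<'E'
from h import *
a=ray('side',306.2,169.7,.218);b=ray('side',373.2,166.4,.218);print('hopper corners',a.round(4),b.round(4))
print('stalk',ray('side',340.7,199.6,.2146).round(4),ray('scene',306.4,178.9,.2146).round(4))
l=ray('side',303.9,275.8,.07);print('lowleft',l.round(4))
for n in ['scene','side']: # board surface plane/edges: lower edge
    z=np.load(f'pics/{n}0.npz'); X=cloud(n,z['d']); m=(z['d']>0)&(X[...,2]>.06)&(X[...,2]<.21)
    for x0 in (.50,.64):
        q=X[m&(abs(X[...,0]-x0)<.006)&(X[...,1]>-.3)&(X[...,1]<.1)]; q=q[q[:,1].argsort()]; print(n,x0,q[:3].round(3).tolist(),q[-3:].round(3).tolist())
    q=X[(z['d']>0)&(X[...,2]>.16)&(X[...,2]<.2)&(abs(X[...,0]-.58)<.05)&(abs(X[...,1]-.03)<.05)]; 
E
```

```text
hopper corners [0.4828 0.0514 0.218 ] [0.6743 0.0322 0.218 ]
stalk [ 0.5586 -0.0741  0.2146] [ 0.5629 -0.0782  0.2146]
lowleft [ 0.4353 -0.2042  0.07  ]
scene 0.5 [[0.494, -0.165, 0.092], [0.495, -0.159, 0.093], [0.498, -0.155, 0.096]] [[0.5, 0.063, 0.187], [0.499, 0.064, 0.184], [0.495, 0.065, 0.187]]
scene 0.64 [[0.645, -0.215, 0.106], [0.643, -0.211, 0.109], [0.644, -0.21, 0.107]] [[0.64, 0.048, 0.188], [0.645, 0.048, 0.19], [0.636, 0.049, 0.188]]
side 0.5 [[0.506, -0.213, 0.079], [0.5, -0.213, 0.075], [0.498, -0.212, 0.075]] [[0.506, 0.057, 0.191], [0.5, 0.058, 0.208], [0.497, 0.061, 0.189]]
side 0.64 [[0.641, -0.23, 0.076], [0.638, -0.23, 0.075], [0.645, -0.229, 0.072]] [[0.636, 0.041, 0.193], [0.637, 0.043, 0.187], [0.634, 0.045, 0.189]]
```

```bash
cat >> h.py <<'E'
def rows(wps, yaw_total=0, nyaw=0, step=.055, dp=3):
    """wps world xyz targets; prints tool-axis rows; yaw deg about tool z spread on first nyaw rows"""
    o=r.get_obs(); M=R.from_rotvec(o['orientation']).as_matrix(); p=o['tcp_pos'].copy(); out=[]; k=0
    for w in wps:
        w=np.array(w,float); n=max(1,int(np.ceil(np.linalg.norm(w-p)/step))); s=(w-p)/n
        for _ in range(n):
            y=yaw_total/nyaw if k<nyaw else 0; k+=1
            out.append('%.3f %.3f %.3f %.1f'%(*(M.T@s),y)); M=M@R.from_euler('z',y,degrees=True).as_matrix()
        p=w
    print(len(out),'; '.join(out))
def st():
    o=r.get_obs(); print(round(float(o['clock']),2),'tcp',o['tcp_pos'].round(4),'tool y deg',np.degrees(np.arctan2(*R.from_rotvec(o['orientation']).as_matrix()[1::-1,1])).round(2),'j',o['joints'].round(2),'F',o['contact_force'].round(2),'w',round(float(o['grip_width']),4))
E
python3 - <<'E'
from h import *
z=np.load('pics/side0.npz'); X=cloud('side',z['d']); m=(z['d']>0)&(X[...,1]>.42)&(X[...,1]<.9)&(X[...,0]>.25)&(X[...,0]<1.)&(X[...,2]>.1)&(X[...,2]<.6)
q=X[m];print(q.min(0),q.max(0)); a=q[q[:,0]<.7]; print('toolbox top',a[:,2].max(),a.min(0))
rows([(.166,.654,.36),(.40,.50,.38),(.561,.2,.36),(.561,-.076,.32)],81.5,8)
E
```

```text
[0.33937122 0.42013358 0.10007503] [0.94397075 0.73109353 0.21784722]
toolbox top 0.21784722149986524 [0.33937122 0.53079749 0.10007503]
22 -0.000 0.000 -0.039 10.2; -0.000 0.000 -0.039 10.2; -0.000 0.000 -0.039 10.2; -0.046 0.009 -0.003 10.2; -0.043 0.017 -0.003 10.2; -0.040 0.025 -0.003 10.2; -0.035 0.031 -0.003 10.2; -0.029 0.037 -0.003 10.2; -0.022 0.041 -0.003 0.0; -0.040 0.027 0.003 0.0; -0.040 0.027 0.003 0.0; -0.040 0.027 0.003 0.0; -0.040 0.027 0.003 0.0; -0.040 0.027 0.003 0.0; -0.040 0.027 0.003 0.0; -0.040 0.027 0.003 0.0; -0.046 0.005 0.007 0.0; -0.046 0.005 0.007 0.0; -0.046 0.005 0.007 0.0; -0.046 0.005 0.007 0.0; -0.046 0.005 0.007 0.0; -0.046 0.005 0.007 0.0
```

>>> arm_command(plan="0 0 -0.039 10.2; 0 0 -0.039 10.2; 0 0 -0.039 10.2; -0.046 0.009 -0.003 10.2; -0.043 0.017 -0.003 10.2; -0.040 0.025 -0.003 10.2; -0.035 0.031 -0.003 10.2; -0.029 0.037 -0.003 10.2; -0.022 0.041 -0.003 0; -0.040 0.027 0.003 0; -0.040 0.027 0.003 0; -0.040 0.027 0.003 0; -0.040 0.027 0.003 0", hand=-0.2)

```text
clock: 1.72
tcp_pos: [0.4907, 0.3272, 0.3678]
orientation: [-2.331, -2.106, 0.001]
contact_force: [0.4, -0.4, 0.4]
grip_width: 0.0509
gripper_force: 0.0
```

```bash
python3 - <<'E'
from h import *
st(); rows([(.561,.2,.36),(.561,-.076,.30)])
E
```

```text
1.73 tcp [0.4907 0.3272 0.3678] tool y deg -5.79 j [-1.07  0.26  0.48  1.63 -0.12  1.28 -0.68] F [ 0.44 -0.43  0.41] w 0.0509
9 -0.040 0.028 0.003 0.0; -0.040 0.028 0.003 0.0; -0.040 0.028 0.003 0.0; -0.046 0.005 0.010 0.0; -0.046 0.005 0.010 0.0; -0.046 0.005 0.010 0.0; -0.046 0.005 0.010 0.0; -0.046 0.005 0.010 0.0; -0.046 0.005 0.010 0.0
```

>>> arm_command(plan="-0.040 0.028 0.003 0; -0.040 0.028 0.003 0; -0.040 0.028 0.003 0; -0.046 0.005 0.010 0; -0.046 0.005 0.010 0; -0.046 0.005 0.010 0; -0.046 0.005 0.010 0; -0.046 0.005 0.010 0; -0.046 0.005 0.010 0; 0 0 0 0")

```text
clock: 2.98
tcp_pos: [0.5624, -0.0814, 0.2986]
orientation: [2.339, 2.097, -0.004]
contact_force: [0.3, -0.1, 0.2]
grip_width: 0.0515
gripper_force: 0.0
```

```bash
cat >> h.py <<'E'
def wray(u,v,z,o):
    c=eyes.calibration('wrist'); f=200/np.tan(np.radians(c['fov_y'])/2)
    a,b=u-c['cx'],v-c['cy']; rr=np.hypot(a,b); t=rr/f
    k=np.sin(t)/max(rr,1e-9); w=np.array([a*k,-b*k,-np.cos(t)])
    T=np.array(c['tool_from_camera']); M=R.from_rotvec(o['orientation']).as_matrix()
    w=M@T[:3,:3]@w; q=M@T[:3,3]+o['tcp_pos']; return q+w*(z-q[2])/w[2]
E
python3 - <<'E'
from h import *
st(); o=r.get_obs(); p,d=eyes.grab_frame('wrist'); cv2.imwrite('pics/w1.png',p[:,:,::-1])
E
```

```text
2.98 tcp [ 0.5624 -0.0814  0.2986] tool y deg -6.23 j [-0.49  0.29  0.66  1.78 -0.19  1.13  0.12] F [ 0.34 -0.07  0.18] w 0.0515
```

View pics/w1.png

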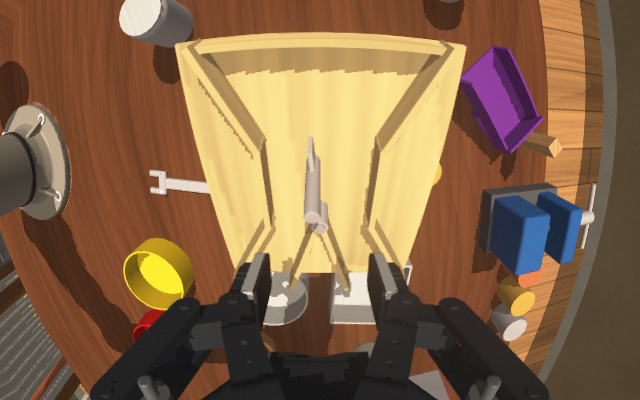

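```bash
python3 - <<'E'
from h import *
o=r.get_obs()
print('stalk',wray(314,217,.2146,o).round(4),'hopper',wray(184,45,.218,o).round(4),wray(463,45,.218,o).round(4))
rows([(.561,-.079,.197)])
E
```

```text
stalk [ 0.5593 -0.0786  0.2146] hopper [0.4826 0.059  0.218 ] [0.6774 0.0396 0.218 ]
2 -0.000 -0.001 0.051 0.0; -0.000 -0.001 0.051 0.0
```

>>> arm_command(plan="0.003 -0.001 0.030 0; 0 0 0.030 0; 0 0 0.025 0; 0 0 0.016 0; 0 0 0 0")

```text
clock: 3.65
tcp_pos: [0.5627, -0.0726, 0.1974]
orientation: [-2.329, -2.107, 0.002]
contact_force: [-0.3, -0.6, -0.3]
grip_width: 0.0513
gripper_force: 0.0
```

>>> arm_command(plan="0 0.010 0 0; 0 0.010 0 0; 0 0.008 0 0; -0.001 0.008 0 0; -0.002 0.006 0 0; -0.002 0.004 0 0; 0 0 0 0")

```text
clock: 4.53
tcp_pos: [0.6087, -0.0837, 0.1983]
orientation: [2.331, 2.105, 0.0]
contact_force: [0.5, 0.5, -0.3]
grip_width: 0.051
gripper_force: 0.0
```

>>> arm_command(plan="-0.001 0.003 0 0; -0.001 0.003 0 0; 0 0.002 0 0; 0 0.002 0 0; 0 0 0 0")

```text
clock: 5.15
tcp_pos: [0.614, -0.0859, 0.1976]
orientation: [-2.326, -2.1, 0.009]
contact_force: [-14.2, 1.8, 9.1]
grip_width: 0.0512
gripper_force: 7.3
```

```bash
python3 - <<'E'
from h import *
st(); o=r.get_obs(); p,d=eyes.grab_frame('side'); cv2.imwrite('pics/s2.png',cv2.resize(p[140:290,260:420,::-1],(640,600),interpolation=2))
E
```

```text
5.15 tcp [ 0.614  -0.0859  0.1976] tool y deg -5.85 j [-0.39  0.49  0.59  1.76 -0.32  0.99  0.22] F [-14.15   1.83   9.08] w 0.0512
```

View pics/s2.png

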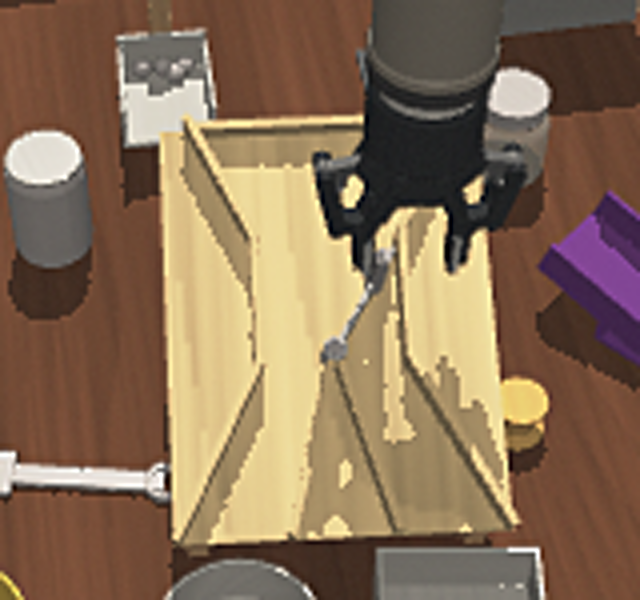

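The flap is against the stop on the world +x wall, which sends balls to the round tin (14 N reaction). Backing off and going to the scoop.

>>> arm_command(plan="0 -0.008 0 0; 0 -0.008 0 0; 0 0 -0.040 0; 0 0 -0.045 0; 0 0 -0.045 0; 0.045 -0.012 0 0; 0.045 -0.012 0 0; 0.045 -0.012 0 0; 0.045 -0.012 0 0; 0.045 -0.012 0 0; 0.045 -0.012 0 0; 0.045 -0.012 0 0; 0.045 -0.015 0.01 0; 0 0 0 0; 0 0 0 0")

```text
clock: 7.08
tcp_pos: [0.5403, 0.2831, 0.3184]
orientation: [2.331, 2.106, 0.0]
contact_force: [0.5, -0.6, 0.9]
grip_width: 0.0514
gripper_force: 0.0
```

```bash
python3 - <<'E'
from h import *
st(); p,d=eyes.grab_frame('wrist'); cv2.imwrite('pics/w2.png',p[:,:,::-1])
E
```

```text
7.08 tcp [0.5403 0.2831 0.3184] tool y deg -5.81 j [-0.98  0.33  0.52  1.66 -0.17  1.2  -0.52] F [ 0.46 -0.56  0.86] w 0.0514
```

View pics/w2.png

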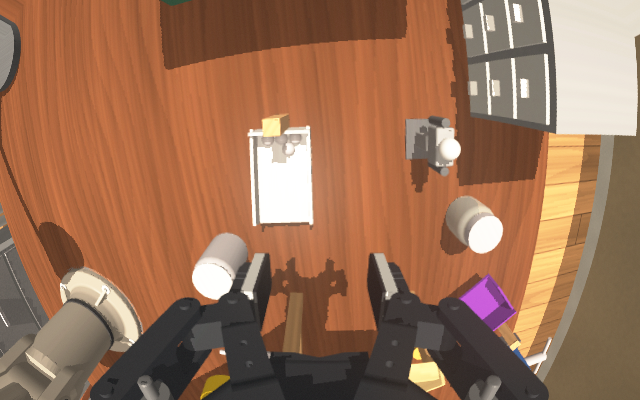

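```bash
python3 - <<'E'
from h import *
o=r.get_obs()
g=wray(273,126.5,.106,o);print('grip',g.round(4)); a=wray(253,226,.071,o);b=wray(312,223,.071,o);c=wray(249,131,.059,o);e=wray(309,129,.059,o)
print(a.round(4),b.round(4),c.round(4),e.round(4))
n=(a+b)/2; k=(c+e)/2
for v in (n-k,n-g): print('yaw',np.degrees(np.arctan2(v[1],v[0])))
for v in (b-a,e-c): print('y axis',np.degrees(np.arctan2(v[1],v[0])),np.linalg.norm(v))
E
```

```text
grip [0.4962 0.3422 0.106 ]
[0.4449 0.213  0.071 ] [0.5242 0.2096 0.071 ] [0.4574 0.3374 0.059 ] [0.5334 0.3306 0.059 ]
yaw -95.05112490395567
yaw -95.0644930595772
y axis -2.402238351039679 0.07942352911304305
y axis -5.107220181792742 0.07625330690179488
```

```bash
python3 - <<'E'
from h import *
rows([(.4965,.3425,.22),(.4965,.3425,.13),(.4965,.3425,.083)],-0.8,1,.04,4)
E
```

```text
9 0.014 -0.013 0.025 -0.8; 0.014 -0.012 0.025 0.0; 0.014 -0.012 0.025 0.0; 0.014 -0.012 0.025 0.0; 0.000 -0.000 0.030 0.0; 0.000 -0.000 0.030 0.0; 0.000 -0.000 0.030 0.0; 0.000 -0.000 0.023 0.0; 0.000 -0.000 0.023 0.0
```

>>> arm_command(plan="0.014 -0.0125 0.025 -0.8; 0.014 -0.012 0.025 0; 0.014 -0.012 0.025 0; 0.014 -0.012 0.025 0; 0 0 0.030 0; 0 0 0.030 0; 0 0 0.030 0; 0 0 0.023 0; 0 0 0.023 0; 0 0 0 0")

```text
clock: 8.38
tcp_pos: [0.4969, 0.3417, 0.0814]
orientation: [2.318, 2.119, -0.004]
contact_force: [-0.8, 0.1, 0.1]
grip_width: 0.0509
gripper_force: 0.0
```

```bash
python3 - <<'E'
from h import *
st()
E
```

```text
8.38 tcp [0.4969 0.3417 0.0814] tool y deg -5.13 j [-0.99  0.59  0.39  1.88 -0.32  0.74 -0.52] F [-0.77  0.07  0.13] w 0.0509
```

>>> arm_command(plan="0 0 0 0; 0 0 0 0; 0 0 0 0; 0 0 0 0; 0 0 0 0; 0 0 -0.005 0; 0 0 -0.010 0; 0 0 -0.015 0; 0 0 -0.010 0; 0 0 0 0", hand=1, grip_force=110)

```text
clock: 9.62
tcp_pos: [0.4975, 0.3442, 0.1236]
orientation: [-2.316, -2.123, -0.004]
contact_force: [-0.7, -0.2, -4.9]
grip_width: 0.019
gripper_force: 107.7
```

```bash
python3 - <<'E'
from h import *
st(); print(r.get_obs()['moment']); p,d=eyes.grab_frame('scene'); cv2.imwrite('pics/s3.png',cv2.resize(p[130:290,370:570,::-1],(750,600),interpolation=2))
E
```

```text
9.62 tcp [0.4975 0.3442 0.1236] tool y deg -4.99 j [-1.02  0.53  0.42  1.86 -0.29  0.81 -0.54] F [-0.67 -0.24 -4.87] w 0.019
[ 0.2023907  -0.07332371  0.00323929]
```

View pics/s3.png

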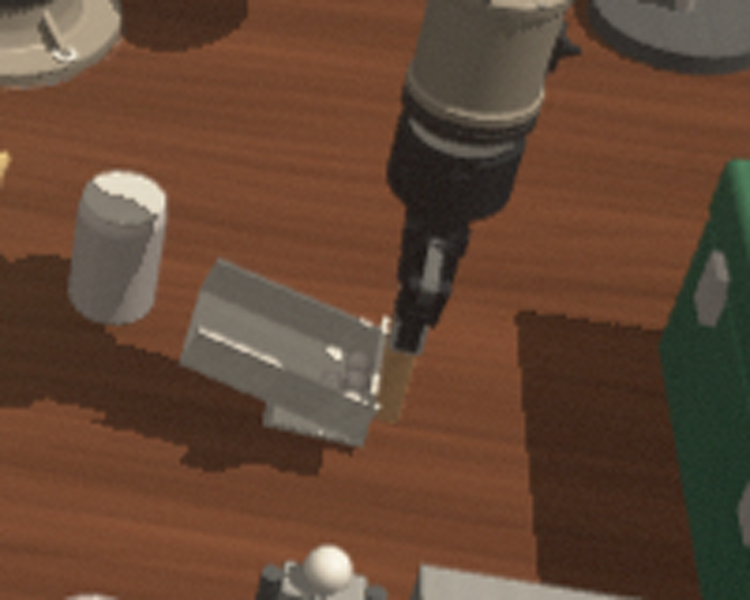

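```bash
python3 - <<'E'
from h import *
rows([(.4975,.344,.20),(.52,.30,.30),(.5904,.152,.30)],.7,1,.03,4)
E
```

```text
13 0.000 0.000 -0.026 0.7; 0.000 0.000 -0.026 0.0; 0.000 0.000 -0.026 0.0; -0.010 0.007 -0.025 0.0; -0.010 0.007 -0.025 0.0; -0.010 0.007 -0.025 0.0; -0.010 0.007 -0.025 0.0; -0.023 0.014 -0.000 0.0; -0.023 0.014 -0.000 0.0; -0.023 0.014 -0.000 0.0; -0.023 0.014 -0.000 0.0; -0.023 0.014 -0.000 0.0; -0.023 0.014 -0.000 0.0
```

>>> arm_command(plan="0 0 -0.013 0.7; 0 0 -0.026 0; 0 0 -0.026 0; 0 0 -0.013 0; -0.010 0.007 -0.025 0; -0.010 0.007 -0.025 0; -0.010 0.007 -0.025 0; -0.010 0.007 -0.025 0; -0.022 0.014 0 0; -0.023 0.014 0 0; -0.023 0.014 0 0; -0.023 0.014 0 0; -0.023 0.014 0 0; -0.015 0.008 0 0; -0.009 0.006 0 0; 0 0 0 0; 0 0 0 0")

```text
clock: 11.8
tcp_pos: [0.5902, 0.1568, 0.3001]
orientation: [-2.327, -2.11, -0.0]
contact_force: [0.3, 0.8, -3.6]
grip_width: 0.0188
gripper_force: 107.8
```

```bash
python3 - <<'E'
from h import *
st()
z0=np.array([.567,-.082]);ex=np.array([-.0996,-.995]);ey=np.array([.995,-.0996]);o=r.get_obs()
print('chute s,y',(o['tcp_pos'][:2]-z0)@ex,(o['tcp_pos'][:2]-z0)@ey, o['moment'])
for n in ['side','scene']:
    p,d=eyes.grab_frame(n);np.savez('pics/%s4.npz'%n,p=p,d=d);X=cloud(n,d);m=(d>0)&(X[...,2]>.25)&(X[...,2]<.31)&(X[...,0]>.5)&(X[...,0]<.7)&(X[...,1]<.13)&(X[...,1]>-.05)
    q=X[m];print(n,len(q),q.min(0).round(3),q.max(0).round(3))
    f=q[q[:,1]<q[:,1].min()+.015];print('lip x mean',f.mean(0).round(3),f.min(0).round(3),f.max(0).round(3))
E
```

```text
11.8 tcp [0.5902 0.1568 0.3001] tool y deg -5.61 j [-0.79  0.36  0.56  1.68 -0.2   1.16 -0.27] F [ 0.29  0.76 -3.62] w 0.0188
chute s,y -0.23990648759300537 -0.0006672975950893382 [ 1.64622367e-01 -8.49233471e-03  7.62675255e-05]
side 360 [0.535 0.012 0.25 ] [0.628 0.129 0.291]
lip x mean [0.58  0.02  0.264] [0.535 0.012 0.255] [0.615 0.027 0.291]
scene 993 [0.537 0.013 0.25 ] [0.632 0.13  0.29 ]
lip x mean [0.591 0.023 0.264] [0.539 0.013 0.252] [0.62  0.028 0.29 ]
```

>>> arm_command(plan="-0.006 0 0.010 0; -0.008 0 0.010 0; -0.008 0 0.004 0; -0.004 0 0 0; -0.002 0 0 0; -0.002 0 0 0; 0 0 0 0; 0 0 0 0", grip_force=60)

```text
clock: 12.9
tcp_pos: [0.5876, 0.1297, 0.2768]
orientation: [-2.323, -2.109, -0.006]
contact_force: [-0.4, 8.4, -3.9]
grip_width: 0.0188
gripper_force: 107.8
```

```bash
cat >> h.py <<'E'
def cs():
    o=r.get_obs();z0=np.array([.567,-.082]);d=o['tcp_pos'][:2]-z0
    st();print('s,y',d@np.array([-.0996,-.995]),d@np.array([.995,-.0996]),o['moment'].round(3),o['gripper_force'])
E
python3 -c "
from h import *
cs()"
```

```text
12.9 tcp [0.5876 0.1297 0.2768] tool y deg -5.53 j [-0.75  0.36  0.56  1.73 -0.22  1.11 -0.21] F [-0.43  8.42 -3.94] w 0.0188
s,y -0.2127076291519988 -0.0005970886094738089 [ 2.627  0.105 -0.01 ] 107.7849268913269
```

>>> arm_command(plan="0 0 0 0; -0.003 0 -0.002 0; -0.003 0 -0.003 0; -0.003 0 -0.003 0; 0 0 0 0", hand=1, grip_force=50)

```text
clock: 13.52
tcp_pos: [0.5873, 0.1205, 0.2857]
orientation: [-2.325, -2.108, -0.009]
contact_force: [1.3, 8.4, 0.1]
grip_width: 0.0184
gripper_force: 107.4
```

```bash
cat >> h.py <<'E'
def lip():
    for n in ['side','scene']:
        p,d=eyes.grab_frame(n);X=cloud(n,d)
        m=(d>0)&(X[...,2]>.19)&(X[...,2]<.32)&(abs(X[...,0]-.58)<.038)&(X[...,1]<.15)&(X[...,1]>-.06)
        q=X[m]; q=q[q[:,1].argsort()]
        for y in np.arange(-.06,.11,.01):
            t=q[(q[:,1]>=y)&(q[:,1]<y+.01)]
            if len(t)>3: print(n,'y%.2f'%y,len(t),'z',np.percentile(t[:,2],[5,50,95]).round(3))
E
python3 -c "
from h import *
cs();lip()"
```

```text
13.53 tcp [0.5873 0.1205 0.2857] tool y deg -5.59 j [-0.74  0.35  0.57  1.73 -0.21  1.12 -0.21] F [1.3  8.4  0.15] w 0.0184
s,y -0.20351066161733702 5.643044001861782e-05 [ 2.528  0.192 -0.279] 107.38915801048279
side y-0.02 53 z [0.229 0.233 0.259]
side y-0.01 65 z [0.23  0.233 0.251]
side y0.00 60 z [0.229 0.231 0.259]
side y0.01 63 z [0.227 0.23  0.253]
side y0.02 57 z [0.225 0.227 0.255]
side y0.03 54 z [0.224 0.226 0.256]
side y0.04 60 z [0.222 0.224 0.243]
side y0.05 49 z [0.22  0.223 0.252]
side y0.06 57 z [0.217 0.221 0.247]
side y0.07 54 z [0.215 0.22  0.25 ]
side y0.08 69 z [0.215 0.218 0.235]
side y0.09 73 z [0.214 0.222 0.232]
side y0.10 137 z [0.213 0.237 0.311]
scene y-0.02 32 z [0.228 0.236 0.258]
scene y-0.01 97 z [0.228 0.233 0.258]
scene y0.00 92 z [0.225 0.231 0.257]
scene y0.01 97 z [0.224 0.229 0.256]
scene y0.02 90 z [0.223 0.227 0.253]
scene y0.03 91 z [0.219 0.224 0.25 ]
scene y0.04 97 z [0.205 0.223 0.25 ]
scene y0.05 95 z [0.2   0.221 0.248]
scene y0.06 103 z [0.201 0.221 0.248]
scene y0.07 97 z [0.214 0.218 0.246]
scene y0.08 92 z [0.214 0.226 0.245]
scene y0.09 89 z [0.212 0.225 0.243]
scene y0.10 70 z [0.222 0.228 0.288]
```

>>> arm_command(plan="-0.004 0 -0.003 0; -0.004 0 -0.003 0; -0.004 0 -0.003 0; -0.004 0 -0.002 0; -0.003 0 -0.002 0; -0.003 0 -0.001 0; 0 0 0 0")

```text
clock: 14.5
tcp_pos: [0.5853, 0.0978, 0.2997]
orientation: [-2.326, -2.109, -0.008]
contact_force: [-0.3, 7.5, -0.4]
grip_width: 0.0189
gripper_force: 105.1
```

```bash
python3 -c "
from h import *
cs();lip()"
```

```text
14.5 tcp [0.5853 0.0978 0.2997] tool y deg -5.61 j [-0.72  0.32  0.58  1.73 -0.2   1.15 -0.18] F [-0.3   7.48 -0.4 ] w 0.0189
s,y -0.18077169592061135 0.00033766587213974466 [ 2.201  0.023 -0.215] 105.08955359458923
side y-0.03 28 z [0.219 0.228 0.252]
side y-0.02 81 z [0.219 0.222 0.233]
side y-0.01 74 z [0.22  0.223 0.247]
side y0.00 75 z [0.221 0.223 0.252]
side y0.01 73 z [0.221 0.224 0.243]
side y0.02 68 z [0.222 0.224 0.243]
side y0.03 72 z [0.221 0.224 0.254]
side y0.04 69 z [0.222 0.225 0.239]
side y0.05 72 z [0.222 0.225 0.252]
side y0.06 66 z [0.222 0.225 0.243]
side y0.07 89 z [0.221 0.226 0.247]
side y0.08 141 z [0.224 0.253 0.318]
side y0.09 222 z [0.225 0.26  0.312]
side y0.10 138 z [0.23  0.249 0.269]
scene y-0.03 24 z [0.221 0.235 0.25 ]
scene y-0.02 79 z [0.217 0.224 0.248]
scene y-0.01 88 z [0.218 0.223 0.25 ]
scene y0.00 89 z [0.218 0.222 0.249]
scene y0.01 86 z [0.219 0.223 0.25 ]
scene y0.02 86 z [0.219 0.223 0.25 ]
scene y0.03 82 z [0.209 0.222 0.248]
scene y0.04 96 z [0.218 0.224 0.251]
scene y0.05 103 z [0.203 0.223 0.251]
scene y0.06 96 z [0.207 0.224 0.251]
scene y0.07 85 z [0.22  0.231 0.253]
scene y0.08 97 z [0.222 0.236 0.311]
scene y0.09 89 z [0.235 0.288 0.315]
scene y0.10 163 z [0.233 0.27  0.313]
```

>>> arm_command(plan="-0.004 0 0 0; -0.004 0 0 0; -0.004 0 0 0; -0.003 0 -0.001 0; 0 0 0 0")

```text
clock: 15.22
tcp_pos: [0.5851, 0.0844, 0.3019]
orientation: [-2.326, -2.11, -0.015]
contact_force: [0.8, 9.4, 5.3]
grip_width: 0.0188
gripper_force: 105.6
```

```bash
python3 -c "
from h import *
cs();lip()" | grep -v scene
```

```text
15.22 tcp [0.5851 0.0844 0.3019] tool y deg -5.57 j [-0.7   0.32  0.58  1.73 -0.2   1.14 -0.16] F [0.82 9.45 5.31] w 0.0188
s,y -0.16737119096221675 0.001445854223256161 [ 2.917 -0.224 -0.312] 105.607430934906
side y-0.03 34 z [0.208 0.213 0.241]
side y-0.02 93 z [0.207 0.212 0.241]
side y-0.01 75 z [0.211 0.214 0.229]
side y0.00 87 z [0.212 0.215 0.243]
side y0.01 77 z [0.213 0.216 0.245]
side y0.02 78 z [0.215 0.218 0.234]
side y0.03 109 z [0.216 0.221 0.247]
side y0.04 92 z [0.217 0.223 0.245]
side y0.05 93 z [0.22  0.235 0.245]
side y0.06 29 z [0.221 0.226 0.283]
side y0.07 130 z [0.225 0.302 0.318]
side y0.08 125 z [0.224 0.23  0.301]
side y0.09 174 z [0.227 0.254 0.274]
side y0.10 93 z [0.228 0.233 0.249]
```

>>> arm_command(plan="-0.003 0 -0.001 0; -0.003 0 -0.001 0; -0.003 0 0 0; -0.003 0 0 0; -0.003 0 -0.001 0; 0 0 0 0; -0.003 0 0 0; -0.003 0 0 0; -0.003 0 0 0; -0.003 0 -0.001 0; 0 0 0 0")

```text
clock: 16.7
tcp_pos: [0.5825, 0.0566, 0.3063]
orientation: [-2.326, -2.11, -0.014]
contact_force: [-0.3, 8.3, 7.8]
grip_width: 0.0187
gripper_force: 105.4
```

```bash
python3 -c "
from h import *
cs();lip()" | grep -v scene
```

```text
16.7 tcp [0.5825 0.0566 0.3063] tool y deg -5.58 j [-0.67  0.3   0.6   1.74 -0.19  1.15 -0.12] F [-0.27  8.29  7.78] w 0.0187
s,y -0.13946296975963024 0.001625556384646543 [ 2.458  0.051 -0.153] 105.38218259811401
side y-0.03 19 z [0.192 0.218 0.228]
side y-0.02 76 z [0.191 0.195 0.227]
side y-0.01 100 z [0.193 0.198 0.221]
side y0.00 98 z [0.198 0.202 0.235]
side y0.01 101 z [0.201 0.207 0.236]
side y0.02 93 z [0.207 0.211 0.224]
side y0.03 100 z [0.21  0.215 0.245]
side y0.04 140 z [0.215 0.222 0.318]
side y0.05 137 z [0.219 0.225 0.314]
side y0.06 97 z [0.224 0.229 0.293]
side y0.07 121 z [0.228 0.235 0.279]
side y0.08 103 z [0.233 0.238 0.27 ]
side y0.09 101 z [0.237 0.242 0.256]
side y0.10 16 z [0.241 0.243 0.246]
```

>>> arm_command(plan="-0.004 0 -0.001 0; -0.004 0 0 0; -0.004 0 0 0; -0.004 0 0 0; -0.004 0 0 0; -0.004 0 0 0; 0 0 0 0; 0 0 0 0; 0 0 0 0; 0 0 0 0")

```text
clock: 18.05
tcp_pos: [0.5797, 0.0321, 0.3063]
orientation: [-2.327, -2.11, -0.011]
contact_force: [0.9, 6.6, 2.1]
grip_width: 0.0187
gripper_force: 105.1
```

```bash
python3 - <<'E'
from h import *
cs();lip()
a=eyes.grab_frame('side')[0];b=eyes.grab_frame('scene')[0]
cv2.imwrite('pics/s5.png',np.hstack([cv2.resize(a[150:330,265:425,::-1],(400,450),interpolation=2),cv2.resize(b[130:270,190:350,::-1],(400,450),interpolation=2)]))
E
```

```text
18.05 tcp [0.5797 0.0321 0.3063] tool y deg -5.59 j [-0.64  0.3   0.61  1.75 -0.19  1.15 -0.08] F [0.9  6.59 2.15] w 0.0187
s,y -0.1148200125102023 0.00129489352757838 [ 2.213 -0.281 -0.14 ] 105.084468126297
side y-0.03 10 z [0.204 0.21  0.214]
side y-0.02 10 z [0.193 0.205 0.219]
side y-0.01 18 z [0.191 0.209 0.225]
side y0.00 83 z [0.191 0.194 0.231]
side y0.01 128 z [0.194 0.2   0.307]
side y0.02 170 z [0.201 0.21  0.317]
side y0.03 123 z [0.209 0.214 0.246]
side y0.04 116 z [0.216 0.222 0.253]
side y0.05 117 z [0.222 0.229 0.264]
side y0.06 123 z [0.23  0.237 0.283]
side y0.07 95 z [0.237 0.243 0.25 ]
side y0.08 60 z [0.242 0.25  0.261]
side y0.09 14 z [0.242 0.252 0.266]
scene y-0.04 5 z [0.196 0.2   0.204]
scene y-0.03 26 z [0.191 0.201 0.208]
scene y-0.02 30 z [0.193 0.202 0.216]
scene y-0.01 39 z [0.192 0.206 0.222]
scene y0.00 54 z [0.196 0.21  0.228]
scene y0.01 68 z [0.193 0.211 0.234]
scene y0.02 103 z [0.2   0.231 0.315]
scene y0.03 103 z [0.208 0.238 0.317]
scene y0.04 122 z [0.212 0.25  0.319]
scene y0.05 102 z [0.206 0.297 0.315]
scene y0.06 122 z [0.217 0.286 0.308]
scene y0.07 114 z [0.263 0.277 0.299]
scene y0.08 105 z [0.258 0.272 0.29 ]
scene y0.09 101 z [0.251 0.265 0.283]
scene y0.10 53 z [0.256 0.269 0.276]
```

View pics/s5.png

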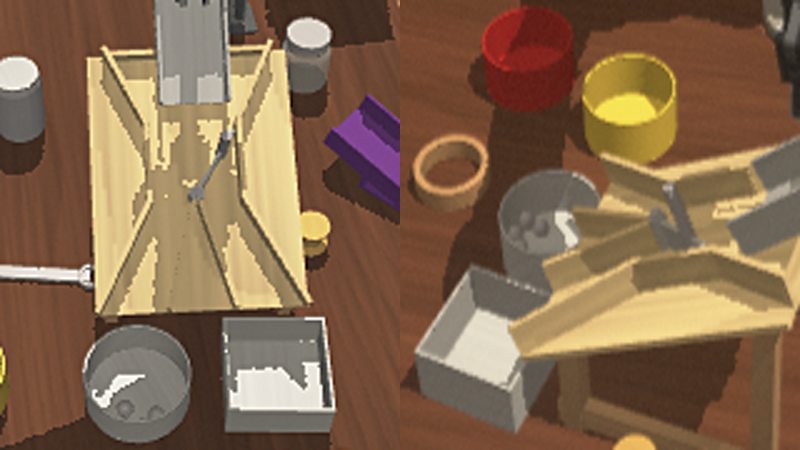

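All visible balls are in the round tin (scene crop around (520,220) to (540,235)), the square tin is empty and the flap is still over. Now retreating and setting the scoop down, dragging it backwards so it rocks upright.

```bash
python3 - <<'E'
from h import *
rows([(.5797,.033,.376),(.52,.225,.37),(.52,.225,.16)],0,0,.03,4)
E
```

```text
17 0.000 0.000 -0.023 0.0; 0.000 0.000 -0.023 0.0; 0.000 0.000 -0.023 0.0; 0.026 -0.011 0.001 0.0; 0.026 -0.011 0.001 0.0; 0.026 -0.011 0.001 0.0; 0.026 -0.011 0.001 0.0; 0.026 -0.011 0.001 0.0; 0.026 -0.011 0.001 0.0; 0.026 -0.011 0.001 0.0; -0.000 -0.000 0.030 0.0; -0.000 -0.000 0.030 0.0; -0.000 -0.000 0.030 0.0; -0.000 -0.000 0.030 0.0; -0.000 -0.000 0.030 0.0; -0.000 -0.000 0.030 0.0; -0.000 -0.000 0.030 0.0
```

>>> arm_command(plan="0 0 -0.023 0; 0 0 -0.023 0; 0 0 -0.023 0; 0 0 -0.005 0; 0.026 -0.011 0 0; 0.026 -0.011 0 0; 0.026 -0.011 0 0; 0.026 -0.011 0 0; 0.026 -0.011 0 0; 0.026 -0.011 0 0; 0.026 -0.011 0 0; 0 0 0.030 0; 0 0 0.040 0; 0 0 0.040 0; 0 0 0.040 0; 0 0 0.030 0; 0 0 0.020 0; 0 0 0 0; 0 0 0 0")

```text
clock: 20.62
tcp_pos: [0.5199, 0.2178, 0.1789]
orientation: [2.329, 2.108, 0.001]
contact_force: [0.2, -0.0, -2.0]
grip_width: 0.0186
gripper_force: 104.2
```

```bash
cat >> h.py <<'E'
def balls():
    for n in ['side','scene']:
        p,d=eyes.grab_frame(n);np.savez('pics/%s_last.npz'%n,p=p,d=d);X=cloud(n,d)
        t=(d>0)&(np.hypot(X[...,0]-.471,X[...,1]+.27)<.075)
        m=t&(np.hypot(X[...,0]-.471,X[...,1]+.27)<.052)&(X[...,2]>.010)&(X[...,2]<.026)
        q=X[t&(X[...,2]>.042)];print(n,'tin rim',q.min(0).round(3),q.max(0).round(3),'ball px',m.sum())
        k,l,s,c=cv2.connectedComponentsWithStats(m.astype(np.uint8))
        for i in range(1,k):
            if s[i,4]>5: print('  ',s[i].tolist(),X[l==i].mean(0).round(3))
E
python3 - <<'E'
from h import *
st(); balls()
z=np.load('pics/side_last.npz');X=cloud('side',z['d']);m=(z['d']>0)&(abs(X[...,0]-.51)<.06)&(abs(X[...,1]-.2)<.12)&(X[...,2]>.008)&(X[...,2]<.2)
q=X[m]
for y in np.arange(.1,.3,.015):
    t=q[(q[:,1]>=y)&(q[:,1]<y+.015)]
    if len(t)>3: print('y%.3f'%y,len(t),'z',np.percentile(t[:,2],[5,50,95]).round(3),'x',t[:,0].min().round(3),t[:,0].max().round(3))
E
```

```text
20.62 tcp [0.5199 0.2178 0.1789] tool y deg -5.71 j [-0.87  0.4   0.47  1.92 -0.23  0.88 -0.39] F [ 0.21 -0.02 -2.04] w 0.0186
side tin rim [ 0.41  -0.329  0.042] [ 0.525 -0.196  0.109] ball px 80
   [334, 293, 4, 3, 6] [ 0.516 -0.246  0.019]
   [338, 297, 2, 5, 6] [ 0.522 -0.262  0.019]
   [312, 310, 6, 8, 37] [ 0.45  -0.292  0.019]
   [324, 312, 7, 5, 22] [ 0.482 -0.302  0.02 ]
scene tin rim [ 0.41  -0.329  0.042] [ 0.528 -0.195  0.105] ball px 90
   [233, 196, 16, 12, 81] [ 0.46  -0.303  0.017]
y0.175 14 z [0.085 0.097 0.105] x 0.479 0.557
y0.190 94 z [0.068 0.076 0.114] x 0.478 0.56
y0.205 201 z [0.075 0.088 0.199] x 0.481 0.559
y0.220 128 z [0.084 0.093 0.129] x 0.483 0.562
y0.235 156 z [0.094 0.105 0.155] x 0.485 0.564
y0.250 125 z [0.106 0.115 0.149] x 0.485 0.565
y0.265 58 z [0.117 0.123 0.127] x 0.492 0.561
```

>>> arm_command(plan="0 0 0.020 0; 0 0 0.020 0; 0.010 0 0.006 0; 0.010 0 0.006 0; 0.010 0 0.006 0; 0.010 0 0.005 0; 0 0 0 0", hand=1, grip_force=30)

```text
clock: 21.6
tcp_pos: [0.524, 0.2601, 0.1165]
orientation: [-2.327, -2.11, -0.004]
contact_force: [-1.8, 2.3, 4.6]
grip_width: 0.019
gripper_force: 105.8
```

```bash
cat >> h.py <<'E'
def prof():
    o=r.get_obs();x,y=o['tcp_pos'][:2]
    for n in ['side','scene']:
        p,d=eyes.grab_frame(n);X=cloud(n,d);m=(d>0)&(abs(X[...,0]-x+.008)<.032)&(X[...,1]<y-.005)&(X[...,1]>y-.16)&(X[...,2]>.008)&(X[...,2]<.2)
        q=X[m]
        for a in np.arange(y-.155,y,.015):
            t=q[(q[:,1]>=a)&(q[:,1]<a+.015)]
            if len(t)>3: print(n,'rel %.3f'%(a+.0075-y),len(t),'z',np.percentile(t[:,2],[5,50]).round(3))
E
python3 -c "
from h import *
st();prof()"
```

```text
21.6 tcp [0.524  0.2601 0.1165] tool y deg -5.58 j [-0.88  0.51  0.42  1.91 -0.29  0.78 -0.4 ] F [-1.8   2.27  4.61] w 0.019
side rel -0.027 22 z [0.028 0.033]
side rel -0.012 268 z [0.03  0.144]
scene rel -0.073 10 z [0.009 0.01 ]
scene rel -0.057 65 z [0.009 0.013]
scene rel -0.042 85 z [0.013 0.019]
scene rel -0.027 103 z [0.018 0.025]
scene rel -0.012 175 z [0.026 0.048]
```

>>> arm_command(plan="0.012 0 0.004 0; 0.012 0 0.004 0; 0.012 0 0.004 0; 0.012 0 0.005 0; 0.012 0 0.005 0; 0 0 0 0")

```text
clock: 22.45
tcp_pos: [0.5303, 0.3194, 0.0939]
orientation: [2.327, 2.11, 0.004]
contact_force: [-0.5, 0.1, 7.4]
grip_width: 0.0187
gripper_force: 108.9
```

```bash
python3 -c "
from h import *
st();prof()"
```

```text
22.45 tcp [0.5303 0.3194 0.0939] tool y deg -5.6 j [-0.93  0.59  0.4   1.84 -0.31  0.77 -0.47] F [-0.48  0.09  7.41] w 0.0187
side rel -0.088 8 z [0.028 0.031]
side rel -0.073 45 z [0.026 0.03 ]
side rel -0.058 47 z [0.026 0.028]
side rel -0.043 49 z [0.023 0.026]
side rel -0.028 55 z [0.022 0.026]
side rel -0.013 330 z [0.023 0.14 ]
scene rel -0.118 51 z [0.028 0.03 ]
scene rel -0.103 55 z [0.026 0.029]
scene rel -0.088 64 z [0.025 0.028]
scene rel -0.073 68 z [0.023 0.027]
scene rel -0.058 85 z [0.022 0.026]
scene rel -0.043 93 z [0.02  0.024]
scene rel -0.028 114 z [0.02  0.024]
scene rel -0.013 215 z [0.018 0.047]
```

>>> arm_command(plan="0.005 0 0.004 0; 0.005 0 0.004 0; 0.004 0 0.003 0; 0.003 0 0.002 0; 0 0 0 0")

```text
clock: 23.18
tcp_pos: [0.5322, 0.3349, 0.0828]
orientation: [-2.329, -2.108, -0.003]
contact_force: [-5.7, -5.0, 23.0]
grip_width: 0.0191
gripper_force: 109.7
```

```bash
python3 -c "
from h import *
st();prof()"
```

```text
23.18 tcp [0.5322 0.3349 0.0828] tool y deg -5.71 j [-0.94  0.62  0.39  1.82 -0.32  0.77 -0.48] F [-5.71 -5.   23.05] w 0.0191
side rel -0.103 21 z [0.033 0.036]
side rel -0.088 39 z [0.028 0.033]
side rel -0.073 39 z [0.025 0.029]
side rel -0.058 39 z [0.021 0.024]
side rel -0.043 38 z [0.018 0.021]
side rel -0.028 45 z [0.013 0.017]
side rel -0.013 446 z [0.015 0.103]
scene rel -0.133 46 z [0.037 0.041]
scene rel -0.118 51 z [0.035 0.038]
scene rel -0.103 55 z [0.031 0.034]
scene rel -0.088 61 z [0.027 0.03 ]
scene rel -0.073 59 z [0.022 0.026]
scene rel -0.058 80 z [0.018 0.022]
scene rel -0.043 90 z [0.015 0.019]
scene rel -0.028 118 z [0.01  0.016]
scene rel -0.013 232 z [0.009 0.05 ]
```

>>> arm_command(plan="0 0 -0.001 0; 0 0 0 0")

```text
clock: 23.52
tcp_pos: [0.5322, 0.3348, 0.0829]
orientation: [2.329, 2.108, 0.003]
contact_force: [-2.7, -3.3, 13.5]
grip_width: 0.0189
gripper_force: 108.2
```

>>> arm_command(plan="0 0 0 0; 0 0 0 0; 0 0 0 0; 0 0 0 0; 0 0 0 0; 0 0 0 0; 0 0 -0.010 0; 0 0 -0.020 0; 0 0 -0.030 0; 0 0 -0.04 0; 0 0 -0.05 0; 0 0 -0.05 0; 0 0 -0.05 0; 0 0 0 0; 0 0 0 0; 0 0 0 0", hand=-0.2)

```text
clock: 25.52
tcp_pos: [0.5303, 0.334, 0.3302]
orientation: [-2.329, -2.108, 0.004]
contact_force: [0.3, -0.1, -0.0]
grip_width: 0.0509
gripper_force: 0.0
```

```bash
python3 - <<'E'
from h import *
st();balls()
for n in ['scene','side']:
    z=np.load(f'pics/{n}_last.npz');X=cloud(n,z['d']);d=z['d']
    m=(d>0)&(abs(X[...,0]-.523)<.07)&(X[...,1]>.17)&(X[...,1]<.37)&(X[...,2]>.008)&(X[...,2]<.13);q=X[m]
    g=q[q[:,2]>.096];print(n,'grip top',g.mean(0).round(3),len(g))
    f=q[abs(q[:,0]-.523)<.025]
    for a in np.arange(.19,.34,.02):
        t=f[(f[:,1]>=a)&(f[:,1]<a+.02)]
        if len(t)>3: print('  y%.2f z'%(a+.01),np.percentile(t[:,2],[5,50]).round(3))
    # tins/stalk: compare with start
    o=np.load(f'pics/{n}0.npz');D=(np.abs(z['p'].astype(int)-o['p']).sum(2)>90).astype(np.uint8);D=cv2.morphologyEx(D,cv2.MORPH_OPEN,np.ones((3,3)))
    k,l,s,c=cv2.connectedComponentsWithStats(D);print(' diff',[(s[i].tolist()) for i in range(1,k) if s[i,4]>25])
    cv2.imwrite(f'pics/{n}_end.png',z['p'][:,:,::-1])
E
```

```text
25.52 tcp [0.5303 0.334  0.3302] tool y deg -5.7 j [-1.04  0.36  0.5   1.6  -0.18  1.23 -0.6 ] F [ 0.27 -0.11 -0.02] w 0.0509
side tin rim [ 0.41  -0.328  0.042] [ 0.525 -0.195  0.112] ball px 79
   [336, 295, 4, 8, 10] [ 0.521 -0.259  0.017]
   [312, 310, 6, 8, 35] [ 0.45  -0.292  0.019]
   [324, 313, 7, 4, 21] [ 0.481 -0.302  0.02 ]
scene tin rim [ 0.408 -0.329  0.042] [ 0.53  -0.196  0.103] ball px 94
   [233, 196, 16, 12, 83] [ 0.46  -0.303  0.017]
scene grip top [0.537 0.338 0.104] 70
  y0.20 z [0.038 0.04 ]
  y0.22 z [0.033 0.037]
  y0.24 z [0.027 0.032]
  y0.26 z [0.022 0.026]
  y0.28 z [0.017 0.021]
  y0.30 z [0.011 0.015]
  y0.32 z [0.009 0.023]
  y0.34 z [0.015 0.067]
 diff [[489, 0, 42, 36, 790], [537, 0, 12, 3, 27], [560, 0, 13, 10, 87], [620, 0, 20, 23, 293], [549, 6, 9, 3, 27], [630, 25, 6, 10, 38], [538, 26, 6, 9, 39], [528, 36, 21, 10, 97], [398, 45, 5, 10, 42], [369, 50, 24, 77, 670], [513, 53, 25, 27, 488], [612, 55, 22, 11, 112], [580, 63, 60, 52, 1630], [488, 78, 48, 47, 1331], [289, 122, 6, 6, 27], [490, 124, 18, 39, 380], [347, 130, 54, 22, 543], [459, 156, 21, 
[... 589 characters left out ...]
6, 22, 50, 736], [292, 21, 23, 9, 121], [293, 29, 29, 34, 765], [318, 51, 12, 20, 119], [285, 53, 6, 11, 52], [288, 64, 13, 6, 64], [92, 74, 44, 8, 246], [88, 83, 41, 10, 240], [138, 111, 6, 23, 128], [200, 142, 7, 8, 42], [179, 151, 30, 45, 584], [311, 150, 12, 22, 161], [290, 160, 21, 48, 405], [141, 167, 10, 8, 51], [87, 174, 9, 15, 66], [293, 177, 6, 12, 48], [128, 185, 13, 27, 195], [338, 200, 5, 28, 128], [170, 207, 8, 11, 49], [346, 206, 12, 43, 276], [167, 217, 23, 46, 413], [253, 254, 48, 9, 236], [268, 263, 14, 21, 169], [229, 297, 22, 17, 188], [215, 304, 6, 12, 45], [173, 311, 4, 16, 51], [312, 312, 6, 5, 27], [110, 318, 10, 7, 51], [207, 318, 4, 11, 38], [143, 326, 10, 34, 186]]
```

```bash
python3 - <<'E'
from h import *
rows([(.55,.25,.40),(.55,-.05,.40),(.50,-.20,.40)],0,0,.05,4)
E
```

```text
13 -0.027 0.009 -0.023 0.0; -0.027 0.009 -0.023 0.0; -0.027 0.009 -0.023 0.0; -0.050 0.005 0.000 0.0; -0.050 0.005 0.000 0.0; -0.050 0.005 0.000 0.0; -0.050 0.005 0.000 0.0; -0.050 0.005 0.000 0.0; -0.050 0.005 0.000 0.0; -0.039 -0.009 0.000 0.0; -0.039 -0.009 0.000 0.0; -0.039 -0.009 0.000 0.0; -0.039 -0.009 0.000 0.0
```

>>> arm_command(plan="-0.027 0.009 -0.023 0; -0.027 0.009 -0.023 0; -0.027 0.009 -0.023 0; -0.050 0.005 0 0; -0.050 0.005 0 0; -0.050 0.005 0 0; -0.050 0.005 0 0; -0.050 0.005 0 0; -0.050 0.005 0 0; -0.039 -0.009 0 0; -0.039 -0.009 0 0; -0.039 -0.009 0 0; -0.039 -0.009 0 0; 0 0 0 0; 0 0 0 0")

```text
clock: 27.5
tcp_pos: [0.4988, -0.2014, 0.3998]
orientation: [-2.328, -2.108, 0.0]
contact_force: [0.3, 0.6, 0.5]
grip_width: 0.0514
gripper_force: 0.0
```

```bash
python3 - <<'E'
from h import *
st(); p,d=eyes.grab_frame('wrist'); s=eyes.grab_frame('side')[0]
cv2.imwrite('pics/w3.png',np.hstack([cv2.resize(p[0:360,140:500,::-1],(540,540),interpolation=2),cv2.resize(s[115:255,285:350,::-1],(250,540),interpolation=2)]))
E
```

```text
27.5 tcp [ 0.4988 -0.2014  0.3998] tool y deg -5.68 j [-0.42  0.15  0.8   1.71 -0.11  1.33  0.3 ] F [0.25 0.6  0.49] w 0.0514
```

View pics/w3.png

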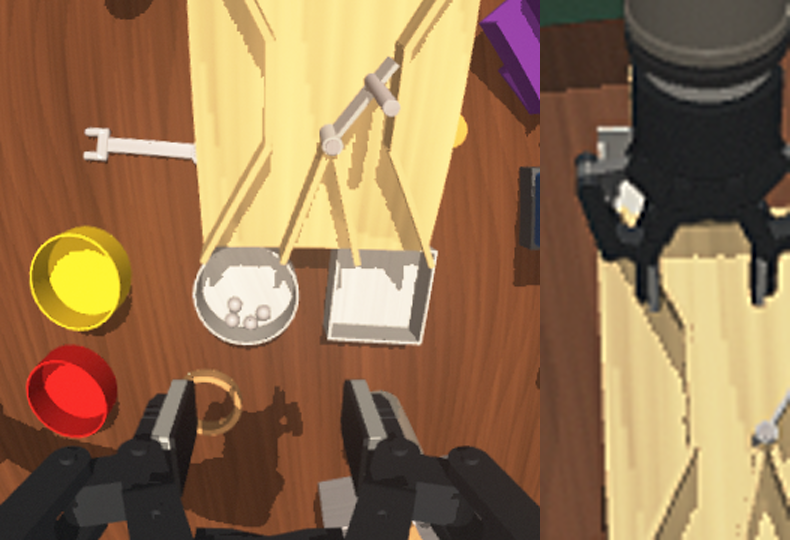

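The wrist view shows four balls in the round tin, at (234,304), (232,321), (250,323) and (263,313). The square tin is empty, and the flap's free end meets the +y throat wall.

```bash
python3 -c "
from h import *
print(ticket.hand_in())"
```

```text
the job is handed in; nothing more can be done
None
```

The job is handed in: all four balls rolled down the chute into the round tin, the flap is still fully over, and the empty scoop stands upright on the bench about 3.5 cm from where it started, with the gripper clear.

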